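# Third hand at the filter bench: latch the panel, hold the manifold against the stop

## Robot

A 6-joint arm with a two-finger parallel gripper is mounted at the origin on the work surface. World frame = base frame: x ahead of the robot, y to its left, z up, the work surface at z = 0. Lengths are in m, angles in rad, forces in N, time in s.
With the tool pointing down it reaches from about 0.375 to 0.9 m from the base axis. Payload 3.1 kg.
Tool frame: the origin (TCP) lies on the centre line of the jaws, within the pads' length; the fingertips stand 22 mm ahead of it and the grasp point (between the pads) lies 3 mm ahead of it; z points along the fingers, x is the direction in which the jaws open and shut, and the axes are right-handed (so a half turn about z gives the same grasp; the last joint's range is limited). The gripper opens to 87 mm and grips with 3 to 60 N. Pads are 19 mm wide; open, the fingers measure 117 mm over their backs; the gripper's body (75 mm by 190 mm) begins 51 mm behind the grasp point.
Start: joints at [-1.312, 0.527, 1.433, -0, 1.181, -0.178], TCP at [0.265, -0.566, 0.245] pointing down, gripper open.
Joint ranges: [-3.08, 3.08], [-0.75, 2.2], [0.22, 2.44], [-1.43, 4.57], [0, 2.65], [-2.85, 2.85]. Speed limits (rad/s): [2.79, 2.79, 3.14, 3.14, 3.14, 3.14].

## Interface

Orientations are given as a unit quaternion [x, y, z, w].
In Python, from rig import robot, camera, order gives the robot as it stands.
- The arm moves only by the shell command python3 -m pendant 'ROWS' [OPENING] [FORCE]. ROWS is JSON, a list of rows, each a list of 2 entries, a list of its own where there are three numbers: the shift along the tool's x, y, z in mm, then the turn about the tool's z in degrees. A call has 1 to 8 rows; each row shifts and turns the commanded pose from where the row before left it, along the tool's axes as they then stand; what a row does not reach is not made up. A row lasts 1/8 s, in which the tool goes at most 62.5 mm and 10.7 degrees, less where a joint would pass 70% of its speed; a pose out of reach is approached as far as the arm can. A call with a gripper value outside its range is refused whole. OPENING is the finger opening in mm, from 0 to 87, set as the call begins (- or left out, the last holds). The fingers move at their own pace and stop on an object; FORCE is the grip in N (left out, the last holds). Time passes only in rows, so rows that do not move let the fingers close. It gives the time, the measured TCP pose, the force and the opening at its end, in the units of the state.
- robot.get_obs(): the state, without advancing time (a new reading comes with each control period).
- camera(name): name is "scene" or "top"; returns a dict with "pixels" (400x640x3 uint8, blue, green, red), "mtx" (3x3 intrinsics, pixels), "k1" (the pictures are not rectified: a ray, as slopes to the right and down, at radius r is drawn at 1 + k1 r^2 times it, then the intrinsics apply), "R" (3x3) and "t" (3): a world point X has camera coordinates R X + t. Camera axes: x right, y down, z forward; pixel columns grow to the right and rows downward; lengths in m; the calibration is good to about 2 mm. A picture is of the moment at which its call begins. There is no depth.
- order.hand_in(): hands the job in, once; it reports no verdict.
The state is a dict: "time": time; "q": joint angles; "joint_velocities": joint speeds; "joint_torque": joint torques, N m; "position": TCP position; "tool_rot": TCP orientation; "ft_force": force on the tool from outside, world axes, zero at the start; "moment": the same for the moment, N m; "grip_width": finger opening in m.
Only numpy, scipy, OpenCV 4.12 (cv2) and the standard library are available. Lean on these libraries where they do the work, as an engineer would, in place of code of your own. Each camera call takes 0.05 s, during which the arm holds its last target. There are 200 camera calls.

## Task

Turn the red turnbutton on the jig until it reaches squarely across the edge of the blue panel and locks it in. Then stand the white manifold with the blue cap on the panel and press it squarely against the middle of the sprung steel stop, so that the stop's black pointer stands in the green mark (never in the red), and finish while still holding it there with that steady push, so that a colleague can screw it down. Leave the spare with the grey cap and everything else on the bench alone.

Things in the scene. Friction and masses are not known exactly. Their poses are not given: they have to be found in the camera images.
- jig: Assembly jig fixed to the bench. Origin at bench height, mid panel bed; x towards the stop (pressing direction, away from the robot, up to 0.3 rad askew), y left, z up. Aluminium base 12 mm thick, x -125..165, y -100..100 mm. Side rails (|y| 63..83 mm) 22 mm high; a grey rear block (x 128..156, y -65..65, 70 mm high) carries the sprung stop.
- panel: Loose blue plastic mounting panel 180 x 122 x 8 mm lying in the jig's bed with up to 2 mm of play; its top is 20 mm above the bench. Origin at the centre of its underside; axes as the jig's.
- turnbutton (a joint): Red turnbutton on the left rail, vertical pivot. Its bar (14 mm wide, 22.5 to 30.5 mm above the bench) reaches 50 mm to an upright post. Rad: 0 = bar along jig +x, growing clockwise from above; 1.57 = along jig -y, squarely across the panel (locked, within 0.2). Range -0.7 to 1.65, starts -0.5 to 0.4, stays where left; about 1 N at the post turns it.
- turnbutton_post (a point): Centre of the upright round red post (14 mm diameter, 30.5 to 60.5 mm above the bench, black band on top) at the end of the turnbutton; this point is 41.5 mm above the bench. Can be pinched or pushed from above.
- turnbutton_pivot (a point): Point on the turnbutton's pivot axis, 41.5 mm above the bench; 50 mm from the post.
- stop (a joint): Travel in m of the sprung stop along the jig's +x: 0 = at rest, hard end at 0.026. Spring 800 N/m, no preload: 0.012 takes 9.6 N. The black pointer at its right end moves over a scale on the right rail: white 0 to 0.008, green 0.008 to 0.016 (6.4 to 12.8 N), yellow to 0.021, red beyond.
- stop_face (a point): Centre of the stop's flat steel face (84 mm wide, from 25 to 80 mm above the bench), which looks along the jig's -x; this point is 47.5 mm above the bench and moves with the stop (at rest 55 mm ahead of the jig's origin).
- head_mid (a point): White filter manifold with BLUE cap: block 60 (x) x 36 (y) mm, 55 high, on a foot 60 x 70 x 8 mm; cap and brass stubs on top, to 68 mm. Point on its vertical centre line, 35 mm above its underside; x along the 60 mm, y across the 36 mm faces to grip, z up. Either end may meet the stop. Starts standing on the bench left or right of the jig; 0.2 to 0.35 kg.
- spare_mid (a point): Spare manifold, the same shape with a GREY cap, standing on the other side of the jig; point as for the blue one. To be left alone.
- screwdriver: Screwdriver lying beyond the jig; bystander.
- canister: White filter canister with blue cap, 90 mm diameter, 190 mm high, standing; bystander. Origin under its centre.
- jug: Clear bottle 90 mm diameter, 190 mm high, standing; bystander. Origin under its centre.
- screwbox: Yellow open screw box 110 x 150 x 50 mm; bystander. Origin under its centre.
- beaker: Clear cup 76 mm wide, 90 mm high; bystander. Origin under its centre.
- wrench: Wrench lying at the right; bystander.
Mind the look-alikes: they are no part of the job. There is more than one size of the panel; the one meant has the size given above.

How it is judged:
By the outcome, as a careful person would: the job done as asked, in the order asked, and still so for the second after the job is handed in, while the arm keeps its last pose, push and grip.
It also fails if it takes over 59 s, if anything falls off the work surface, if the arm or the gripper's body presses on something with over 40 N, if the wrist force passes 120 N, or if a joint passes its speed limit or range.

## Working session

There is one attempt and no reset: what is moved stays moved. The work goes in short steps, Python scripts to look and compute and a shell command to move; the robot and the scene stay as the last step left them, time stands still between calls to the robot, and variables do not carry over. Pictures are saved under pics/ and viewed, about 8 in all and at most 12, crops included, and the job is handed in when it is done.

```bash
mkdir -p pics
cat > h.py <<'E'
import numpy as np, cv2
from rig import robot, camera, order
def shot(name,fn,crop=None,s=1):
    c=camera(name); np.savez(f'pics/{fn}.npz',**c)
    p=c['pixels']
    if crop: x0,y0,x1,y1=crop; p=p[y0:y1,x0:x1]
    p=cv2.resize(p,None,fx=s,fy=s,interpolation=cv2.INTER_CUBIC) if s!=1 else p
    cv2.imwrite(f'pics/{fn}.png',p); return c
def load(fn): return dict(np.load(f'pics/{fn}.npz'))
def ray(c,u,v):
    K=c['mtx']; a=np.array([(u-K[0,2])/K[0,0],(v-K[1,2])/K[1,1]])
    d=a.copy()
    for _ in range(30): d=a/(1+float(c['k1'])*(d@d))
    R=c['R']; return -R.T@c['t'], R.T@np.array([d[0],d[1],1])
def at_z(c,u,v,z):
    o,d=ray(c,u,v); return o+d*(z-o[2])/d[2]
def proj(c,X):
    p=c['R']@np.asarray(X)+c['t']; d=p[:2]/p[2]; d=d*(1+float(c['k1'])*(d@d))
    K=c['mtx']; return np.array([K[0,0]*d[0]+K[0,2],K[1,1]*d[1]+K[1,2]])
E
python3 - <<'E'
from h import *
for n in('top','scene'):
    c=shot(n,n+'0',s=1.25); print(n,c['mtx'],c['k1'],-c['R'].T@c['t'],c['R'])
o=robot.get_obs(); print(o)
E
```

```text
top [[504.73628202   0.         309.80611061]
 [  0.         504.73628202 192.6605903 ]
 [  0.           0.           1.        ]] -0.1644743645391411 [ 0.36582239 -0.00983565  1.66214124] [[-0.00353916 -0.99997489  0.00613943]
 [-0.99572863  0.00295757 -0.09228083]
 [ 0.09226035 -0.0064398  -0.99571409]]
scene [[484.94593545   0.         326.54326233]
 [  0.         484.94593545 205.64515357]
 [  0.           0.           1.        ]] -0.04532847742966363 [ 1.62654305 -0.53659143  1.16545849] [[ 0.42087349  0.90703628  0.01227554]
 [ 0.60193147 -0.26912691 -0.75183058]
 [-0.67863393  0.32381459 -0.65924206]]
{'time': 0.1, 'q': array([-1.31147545e+00,  5.28370859e-01,  1.43379811e+00,  3.81751461e-06,
        1.18141724e+00, -1.78473694e-01]), 'joint_velocities': array([-0.0001552 , -0.00100693, -0.00432452,  0.00020435,  0.00062659,
        0.00028619]), 'joint_torque': array([-6.60322553e-05, -4.40982771e+01, -1.77152181e+01,  6.33910904e-02,
        5.33353246e-02, -5.02042269e-05]), 'position': array([ 0.26484161, -0.56541255,  0.24366328]), 'tool_rot': array([ 8.43783246e-01, -5.36683185e-01, -7.31541162e-04, -6.77067455e-04]), 'ft_force': array([ 0.01435585, -0.06751769,  0.93904893]), 'moment': array([ 0.0595822 , -0.04168542,  0.02252396]), 'grip_width': 0.08699823227002691}
```

View pics/top0.png

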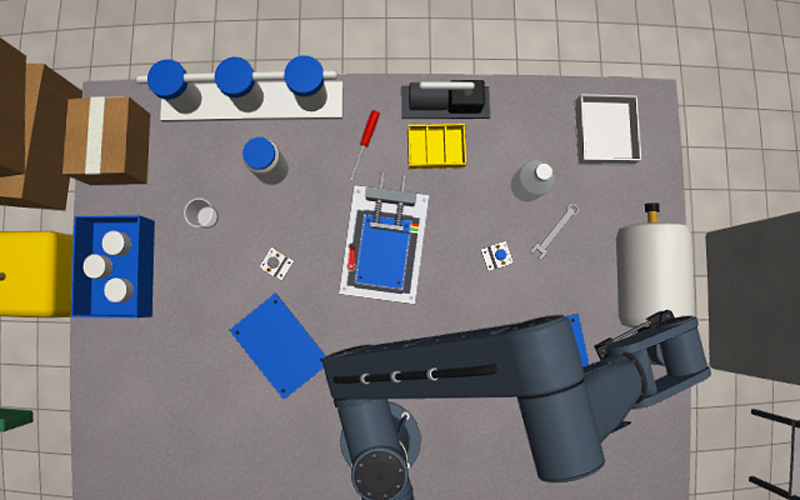

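View pics/scene0.png

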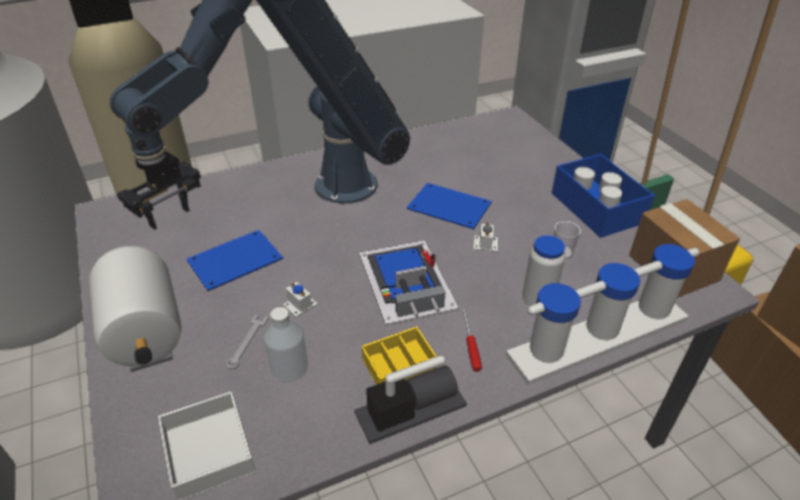

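The top view shows the jig at about (385,245), with the red button at (351,257). The blue-cap manifold is to its right at (497,255), and the grey-cap spare to its left at (276,263). Next I'll enlarge the jig and both manifolds in one mosaic.

Run:
```python
from h import *
p=load('top0')['pixels']
def cr(x0,y0,w,h,s):
    q=cv2.resize(p[y0:y0+h,x0:x0+w],None,fx=s,fy=s,interpolation=cv2.INTER_CUBIC)
    for i in range(0,w,10):
        cv2.line(q,(i*s,0),(i*s,4),(0,255,255),1); cv2.putText(q,str(x0+i),(i*s,14),0,.32,(0,255,255),1)
    for i in range(0,h,10):
        cv2.line(q,(0,i*s),(4,i*s),(0,255,255),1); cv2.putText(q,str(y0+i),(5,i*s+4),0,.32,(0,255,255),1)
    return q
a=cr(265,145,84,100,6)
b=cr(382,186,36,37,8); g=cr(203,193,36,37,8)
m=np.vstack([b,g]); m=np.vstack([m,np.zeros((600-m.shape[0],m.shape[1],3),np.uint8)])if m.shape[0]<600 else m[:600]
cv2.imwrite('pics/mos.png',np.hstack([a,m]))
```

```text
(no output)
```

View pics/mos.png

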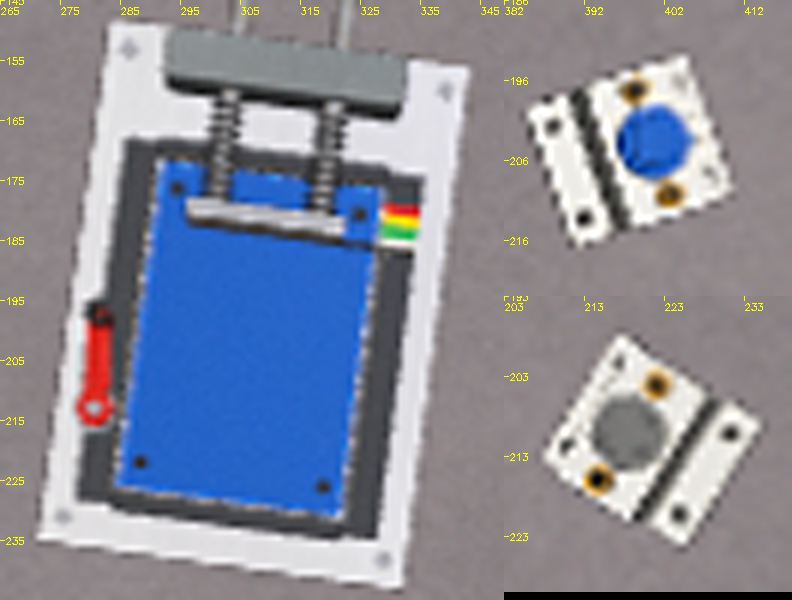

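```bash
cat > m1.py <<'E'
from h import *
from scipy.optimize import least_squares
c=load('top0')
J=lambda x,y:np.array([265+(x+.5)/6-.5,145+(y+.5)/6-.5])
M=lambda x,y:np.array([382+(x-504+.5)/8-.5,186+(y+.5)/8-.5])
def fit(pts,x0):
    def T(p,m): 
        cs,s=np.cos(p[2]),np.sin(p[2]); return [p[0]+cs*m[0]-s*m[1],p[1]+s*m[0]+cs*m[1],m[2]]
    r=least_squares(lambda p:np.concatenate([proj(c,T(p,m))-u for m,u in pts]),x0)
    print(r.x,np.round(r.fun.reshape(-1,2),1).tolist()); return r.x
j=fit([((.165,.1,.012),J(110,22)),((.165,-.1,.012),J(468,67)),((-.125,.1,.012),J(37,540)),((-.125,-.1,.012),J(400,587))],[.6,0,-.1])
print('stop face px chk', J(266,230))
cs,s=np.cos(j[2]),np.sin(j[2]); Rj=np.array([[cs,-s],[s,cs]])
print('stop face',j[:2]+Rj@[.055,0], 'from image', at_z(c,*J(266,232),.08), 'jig', Rj.T@(at_z(c,*J(266,232),.08)[:2]-j[:2]))
pv=at_z(c,*J(95,408),.0305)[:2]; po=at_z(c,*J(100,313),.0605)[:2]
print('pivot',pv,Rj.T@(pv-j[:2]),'post',po,Rj.T@(po-j[:2]),np.linalg.norm(po-pv))
d=Rj.T@(po-pv); print('theta',-np.arctan2(d[1],d[0]))
m=fit([((.03,.035,.008),M(527,105)),((-.03,.035,.008),M(580,245)),((.03,-.018,.055),M(685,57)),((-.03,-.018,.055),M(735,190)),((0,0,.068),M(655,141))],[.58,-.3,.3])
print('reach',np.hypot(*m[:2]),np.hypot(*j[:2]), 'yaw deg',np.degrees(j[2]),np.degrees(m[2]))
from scipy.spatial.transform import Rotation as R
print(R.from_quat(robot.get_obs()['tool_rot']).as_matrix())
E
python3 m1.py
```

```text
[ 0.4915405  -0.00825103 -0.13522894] [[-0.1, -0.5], [0.0, -0.1], [-0.1, 0.2], [0.2, 0.4]]
stop face px chk [308.91666667 182.91666667]
stop face [ 0.54603838 -0.01566598] from image [ 0.5422329 -0.0173686  0.08     ] jig [ 0.05145881 -0.00220013]
pivot [0.45253851 0.07495274] [-0.04986322  0.07718603] post [0.50141569 0.07080719] [-0.00087338  0.07966781] 0.04905266982300111
theta -0.05061586249077398
[ 0.48047262 -0.31275894  0.32492297] [[0.9, 0.2], [0.3, -0.1], [-1.2, -0.3], [-1.2, 0.7], [1.2, -0.5]]
reach 0.5732993038141116 0.4916097494846467 yaw deg -7.7480473251997655 18.616715099175103
[[ 4.23941248e-01 -9.05689550e-01 -5.07782915e-04]
 [-9.05687568e-01 -4.23941402e-01  1.92780803e-03]
 [-1.96126579e-03 -3.57384669e-04 -9.99998013e-01]]
```

```bash
sed -i 's/(.03,-.018,.055)/(.03,-.035,.008)/;s/(-.03,-.018,.055)/(-.03,-.035,.008)/' m1.py; python3 m1.py | tail -5 | head -2
```

```text
[ 0.47972039 -0.31007181  0.32538072] [[0.1, 0.4], [-0.5, 0.1], [0.1, -0.4], [-0.1, 0.1], [0.4, -0.2]]
reach 0.571205904667372 0.4916097494846467 yaw deg -7.7480473251997655 18.642941798351202
```

```bash
cat >> h.py <<'E'
def go(x,y,z,yawdeg):
    from scipy.spatial.transform import Rotation as R
    o=robot.get_obs(); m=R.from_quat(o['tool_rot']).as_matrix(); yaw=np.degrees(np.arctan2(m[1,0],m[0,0]))
    turn=-(yawdeg-yaw+180)%360-0; turn=(-(yawdeg-yaw)+180)%360-180
    a=np.radians(yaw); X=np.array([np.cos(a),np.sin(a),0]); Y=np.array([X[1],-X[0],0])
    d=np.array([x,y,z])-o['position']
    print('t',round(o['time'],2),'yaw',round(yaw,2),'pos',np.round(o['position'],4),'need tool mm',np.round(1000*np.array([d@X,d@Y,-d[2]]),1),'turn',round(turn,1),'F',np.round(o['ft_force'],1),'w',round(o['grip_width'],4),'q6',round(o['q'][5],2))
E
python3 -m pendant '[[[0,0,0],-10.5],[[0,0,0],-10.5],[[0,0,0],-10.5],[[0,0,0],-10.5],[[0,0,0],-10.5],[[0,0,0],-10.5],[[0,0,0],-10.5],[[0,0,0],-10.5]]' 40 10
python3 -m pendant '[[[0,0,0],-10.5],[[0,0,0],-10.5],[[0,0,0],-10.5],[[0,0,0],-10.5],[[0,0,0],-10.5],[[0,0,0],-10.5],[[0,0,0],0]]'
python3 -c "
from h import *
go(.5014,.0708,.15,82.3)"
```

```text
time: 1.1
position: [0.2649, -0.5656, 0.244]
tool_rot: [0.986, 0.169, -0.0, -0.001]
ft_force: [-0.1, 0.2, 0.2]
grip_width: 0.04
time: 1.98
position: [0.2649, -0.5657, 0.244]
tool_rot: [0.755, 0.656, 0.0, -0.001]
ft_force: [0.7, 0.1, -0.2]
grip_width: 0.0397
t 1.98 yaw 81.96 pos [ 0.2649 -0.5657  0.244 ] need tool mm [663.3 145.1  94. ] turn -0.3 F [ 0.7  0.1 -0.2] w 0.0397 q6 -2.74
```

```bash
python3 -m pendant '[[[40,9,0],0],[[40,9,0],0],[[40,9,0],0],[[40,9,0],0],[[40,9,0],0],[[40,9,0],0],[[40,9,0],0],[[40,9,0],0]]' >/dev/null
python3 -m pendant '[[[40,9,0],0],[[40,9,0],0],[[40,9,0],0],[[40,9,0],0],[[40,9,0],0],[[40,9,10],0],[[40,10,20],0],[[0,0,0],0]]'
python3 -c "
from h import *
go(.5014,.0708,.1,82.3)"
```

```text
time: 3.98
position: [0.4818, 0.0118, 0.2133]
tool_rot: [0.754, 0.657, -0.001, -0.001]
ft_force: [-0.4, -0.0, 0.3]
grip_width: 0.04
t 3.98 yaw 82.15 pos [0.4818 0.0118 0.2133] need tool mm [ 61.1  11.4 113.3] turn -0.1 F [-0.4 -0.   0.3] w 0.04 q6 -1.64
```

```bash
python3 -m pendant '[[[30,6,30],0],[[31,5,30],0],[[0,0,30],0],[[0,0,23],0],[[0,0,0],0],[[0,0,0],0]]' 40 10
python3 -c "
from h import *
go(.5014,.0708,.056,82.3)
from h import shot
shot('scene','s1',(270,160,400,280),5)
c=load('s1')
print(proj(c,[.5014,.0708,.0605]))"
```

```text
time: 4.72
position: [0.5022, 0.0678, 0.1024]
tool_rot: [0.755, 0.656, 0.0, 0.001]
ft_force: [-0.7, -0.1, 0.0]
grip_width: 0.0395
t 4.72 yaw 81.99 pos [0.5022 0.0678 0.1024] need tool mm [ 2.9 -1.3 46.4] turn -0.3 F [-0.7 -0.1  0. ] w 0.0395 q6 -1.52
[344.86932991 202.77853011]
```

View pics/s1.png

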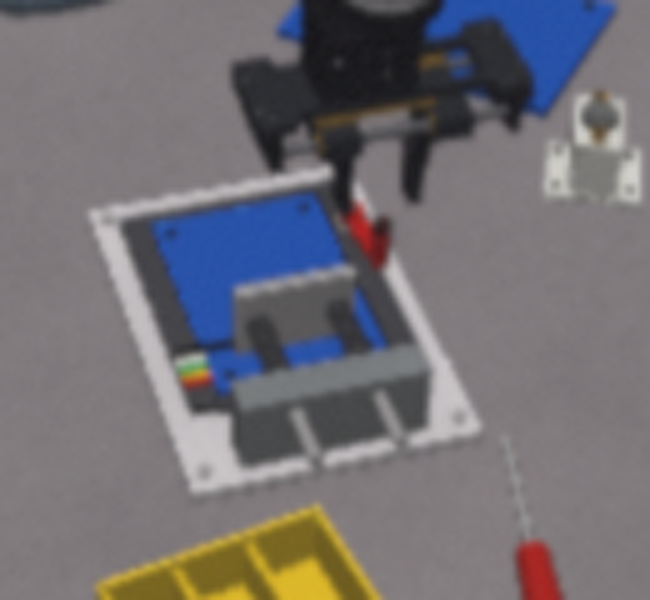

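The scene crop shows the post top at about (346,204), against a predicted (345,203). The open fingers straddle it from above, so I'll descend and pinch.

```bash
python3 -m pendant '[[[3,-1,16],0],[[0,0,15],0],[[0,0,15],0],[[0,0,0],0]]' 40 10
python3 -m pendant '[[[0,0,0],0],[[0,0,0],0],[[0,0,0],0],[[0,0,0],0]]' 0 8
python3 -c "
from h import *
go(.5014,.0708,.056,82.3)"
```

```text
time: 5.28
position: [0.5003, 0.0715, 0.0545]
tool_rot: [0.754, 0.657, -0.001, -0.001]
ft_force: [-0.3, 0.4, 0.3]
grip_width: 0.0397
time: 5.78
position: [0.5014, 0.0716, 0.0559]
tool_rot: [0.754, 0.657, 0.0, 0.0]
ft_force: [0.2, 0.1, 0.6]
grip_width: 0.0133
t 5.78 yaw 82.08 pos [0.5014 0.0716 0.0559] need tool mm [-0.8  0.1 -0.1] turn -0.2 F [0.2 0.1 0.6] w 0.0133 q6 -1.51
```

```bash
python3 -m pendant '[[[-8.7,-0.4,0],10],[[-8.7,-0.4,0],10],[[-8.7,-0.4,0],10],[[-8.7,-0.4,0],10],[[0,0,0],0],[[0,0,0],0]]'
python3 -c "
from h import *
go(.5014,.0708,.056,82.3)"
```

```text
time: 6.52
position: [0.4873, 0.0405, 0.0558]
tool_rot: [0.933, 0.36, 0.001, 0.001]
ft_force: [0.5, -1.1, 1.9]
grip_width: 0.0135
t 6.53 yaw 42.23 pos [0.4873 0.0405 0.0558] need tool mm [ 30.8 -12.9  -0.2] turn -40.1 F [ 0.5 -1.1  1.9] w 0.0135 q6 -0.88
```

```bash
python3 -m pendant '[[[-8.7,-0.4,0],10],[[-8.7,-0.4,0],10],[[-8.7,-0.4,0],10],[[-8.7,-0.4,0],10],[[-8.7,-0.4,0],10],[[-2.2,0,0],2],[[0,0,0],0],[[0,0,0],0]]'
python3 - <<'E'
from h import *
go(.5014,.0708,.056,82.3)
from scipy.optimize import least_squares
P=np.array([[.5014,.0716],[.4873,.0405],robot.get_obs()['position'][:2]])
r=least_squares(lambda p:np.hypot(*(P-p).T)-.05,[.4525,.075]); print(r.x,r.fun)
for p in P:
    d=p-r.x; d2=p-[.4525,.075]; print(-.135-np.arctan2(d[1],d[0]),-.135-np.arctan2(d2[1],d2[0]))
E
```

```text
time: 7.52
position: [0.4447, 0.0272, 0.0557]
tool_rot: [0.996, -0.086, 0.0, -0.0]
ft_force: [2.6, 4.0, 3.3]
grip_width: 0.0133
t 7.53 yaw -9.81 pos [0.4447 0.0272 0.0557] need tool mm [ 48.4 -52.6  -0.3] turn -92.1 F [2.6 4.  3.3] w 0.0133 q6 -0.02
[0.4519611  0.07644399] [-0.00032436  0.00040643 -0.00026096]
-0.03733236762299348 -0.06558206784967338
0.6588865317447218 0.6460691861103888
1.5814316516152136 1.596780183591702
```

```bash
python3 -m pendant '[[[0,0,0],0],[[0,0,0],0],[[0,0,-20],0],[[0,0,-40],0],[[0,0,-40],0],[[0,0,0],0]]' 40
python3 -m pendant '[[[0,0,0],10.3],[[0,0,0],10.3],[[0,0,0],10.3],[[0,0,0],10.3],[[0,0,0],10.3],[[0,0,0],10.3],[[0,0,0],0]]' 80
python3 -c "
from h import *
go(.4797,-.3101,.12,-71.4)
shot('top','t2')"
```

```text
time: 8.28
position: [0.4455, 0.0265, 0.1577]
tool_rot: [0.996, -0.086, 0.003, 0.0]
ft_force: [0.6, -1.0, 0.6]
grip_width: 0.0399
time: 9.15
position: [0.4432, 0.0269, 0.1544]
tool_rot: [0.811, -0.585, -0.001, 0.001]
ft_force: [0.3, -0.4, -0.2]
grip_width: 0.0797
t 9.15 yaw -71.59 pos [0.4432 0.0269 0.1544] need tool mm [331.3  71.8  34.4] turn -0.2 F [ 0.3 -0.4 -0.2] w 0.0797 q6 1.06
```

```bash
python3 -m pendant '[[[46,10,0],0],[[47,10,0],0],[[47,10,0],0],[[47,10,0],0],[[48,10,5],0],[[48,11,10],0],[[48,11,20],0],[[0,0,0],0]]'
python3 -c "
from h import *
shot('scene','s2'); shot('top','t3')
a=load('s2')['pixels'][165:265,190:330]; b=load('t3')['pixels'][140:245,265:350]
a=cv2.resize(a,(420,300),interpolation=2); b=cv2.resize(b,(364,450),interpolation=2)
a=np.vstack([a,np.zeros((150,420,3),np.uint8)]); cv2.imwrite('pics/m3.png',np.hstack([a,b]))
go(.4797,-.3101,.038,-71.4)
"
```

```text
time: 10.2
position: [0.4794, -0.3134, 0.1186]
tool_rot: [0.81, -0.586, -0.0, 0.0]
ft_force: [-0.3, -0.2, -0.5]
grip_width: 0.0796
t 10.3 yaw -71.69 pos [ 0.4787 -0.3095  0.1195] need tool mm [ 0.9 -0.7 81.5] turn -0.3 F [0.7 0.8 1.4] w 0.0795 q6 0.48
```

View pics/m3.png

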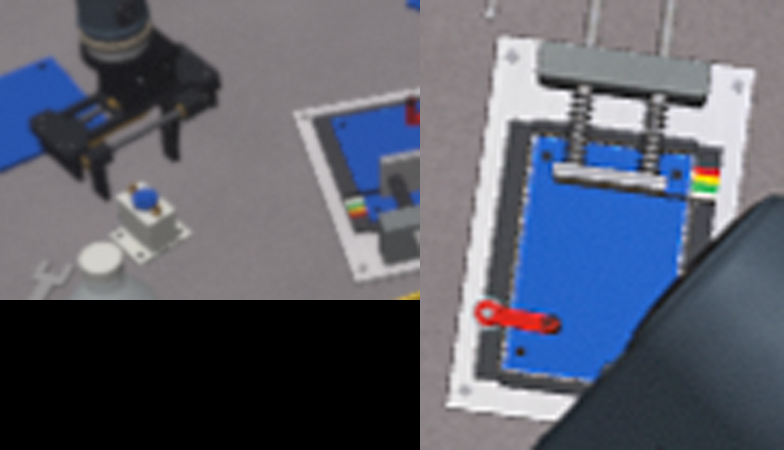

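The right crop shows the bar across the panel edge, with the pivot at (487,312) and the post at (550,323). The left crop shows the fingers squarely over the blue-cap manifold at (145,195). I'll descend and grip it.

```bash
python3 -m pendant '[[[1,-0.7,21],0.3],[[0,0,20],0],[[0,0,20],0],[[0,0,20],0],[[0,0,0],0],[[0,0,0],0]]' 80 40
python3 -m pendant '[[[0,0,0],0],[[0,0,0],0],[[0,0,0],0],[[0,0,0],0],[[0,0,0],0],[[0,0,0],0]]' 30 40
python3 -c "
from h import *
go(.4797,-.3101,.038,-71.4)"
```

```text
time: 11.05
position: [0.4811, -0.3099, 0.0403]
tool_rot: [0.809, -0.587, 0.0, -0.0]
ft_force: [0.1, 0.1, 0.5]
grip_width: 0.0803
time: 11.8
position: [0.4806, -0.3105, 0.0395]
tool_rot: [0.809, -0.588, -0.0, -0.0]
ft_force: [-0.8, 0.9, 0.7]
grip_width: 0.036
t 11.8 yaw -72.03 pos [ 0.4806 -0.3105  0.0395] need tool mm [-0.7  0.7  1.5] turn -0.6 F [-0.8  0.9  0.7] w 0.036 q6 0.49
```

```bash
python3 -m pendant '[[[0,0,-15],0],[[0,0,-25],0],[[0,0,-30],0],[[0,0,-20],8],[[0,0,0],9],[[0,0,0],8.7],[[0,0,0],0]]' 0 40
python3 - <<'E'
from h import *
j=np.array([.4915,-.00825]); a=-.1352
p=j+np.array([np.cos(a),np.sin(a)])*.008; print(p)
go(p[0],p[1],.12,-97.75)
E
```

```text
time: 12.68
position: [0.4807, -0.3106, 0.1302]
tool_rot: [-0.659, 0.752, -0.0, -0.0]
ft_force: [0.2, 0.0, -2.1]
grip_width: 0.0357
[ 0.499427   -0.00932831]
t 12.68 yaw -97.61 pos [ 0.4807 -0.3106  0.1302] need tool mm [-301.1   21.3   10.2] turn 0.1 F [ 0.2  0.  -2.1] w 0.0357 q6 0.93
```

```bash
python3 -m pendant '[[[-25,3,0],0],[[-45,3,0],0],[[-45,3,0],0],[[-45,3,0],0],[[-45,3,0],0],[[-45,3,5],0],[[-36,2,5],0],[[-15,1,0],0.1]]'
python3 -m pendant '[[[0,0,0],0],[[0,0,0],0]]'
python3 - <<'E'
from h import *
shot('scene','s4'); shot('top','t4')
a=load('s4')['pixels'][175:270,270:370]; b=load('t4')['pixels'][140:245,265:350]
a=cv2.resize(a,(500,475),interpolation=2); b=cv2.resize(b,(300,371),interpolation=2)
b=np.vstack([b,np.zeros((104,300,3),np.uint8)]); cv2.imwrite('pics/m4.png',np.hstack([a,b]))
j=np.array([.4915,-.00825]); a=-.1352
p=j+np.array([np.cos(a),np.sin(a)])*.008
go(p[0],p[1],.0595,-97.75)
E
```

```text
time: 13.68
position: [0.4987, -0.0065, 0.1193]
tool_rot: [-0.659, 0.752, 0.001, -0.001]
ft_force: [0.4, 0.3, -1.7]
grip_width: 0.0355
time: 13.92
position: [0.5007, -0.0103, 0.1198]
tool_rot: [-0.657, 0.754, -0.0, 0.0]
ft_force: [0.6, -0.8, -2.8]
grip_width: 0.0358
t 14.03 yaw -97.9 pos [ 0.5006 -0.0107  0.1197] need tool mm [-1.2  1.4 60.2] turn -0.1 F [ 0.4 -0.2 -2.6] w 0.0354 q6 1.46
```

View pics/m4.png

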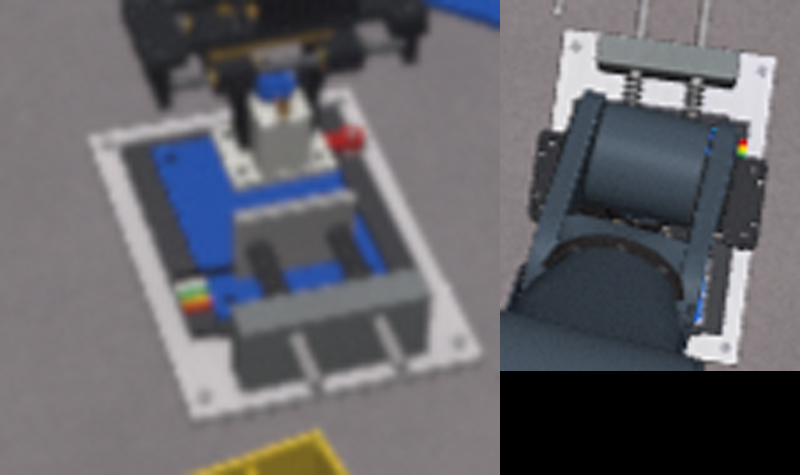

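Run:
```python
from h import *
j=np.array([.4915,-.00825]); a=-.1352
R=np.array([[np.cos(a),-np.sin(a)],[np.sin(a),np.cos(a)]])
J=lambda p:np.round(1000*(R.T@(p[:2]-j)),1)
c=load('s4')
f=lambda x,y,z:J(at_z(c,270+(x+.5)/5-.5,175+(y+.5)/5-.5,z))
print('scene: stop',f(234,212,.08),f(355,197,.08),'base',f(93,135,.012),f(195,415,.012),f(480,357,.012),'block top rear',f(240,325,.07),f(430,292,.07))
c=load('top0')
g=lambda x,y,z:J(at_z(c,265+(x+.5)/6-.5,145+(y+.5)/6-.5,z))
print('top: stop',g(187,210,.08),g(343,228,.08),'block',g(167,85,.07),g(405,105,.07),'panel',g(160,160,.02),g(382,187,.02),g(117,487,.02),g(340,515,.02))
def T(X): return [*(j+R@X[:2]),X[2]]
for X in [(.055,.042,.08),(.055,-.042,.08)]: print('pred top crop',(proj(c,T(np.array(X)))-[265,145])*6+2.5)
```

```text
scene: stop [ 61.8 -41.8] [70.4 39.7] base [-117.6  -96.5] [168.8 -99.2] [172.4  95. ] block top rear [154.1 -64.8] [160.2  61.1]
top: stop [57.6 40.5] [ 58.9 -42.1] block [123.6  60.4] [129.7 -66.4] panel [89.8 61.1] [ 91.1 -61.2] [-90.2  60.2] [-89.3 -61.6]
pred top crop [183.56513005 214.42718078]
pred top crop [341.9345956  235.37420296]
```

```bash
python3 -m pendant '[[[-0.7,0,20],0],[[0,0,20],0],[[0,0,12],0],[[0,0,4],0],[[0,0,0],0],[[0,0,0],0]]'
python3 -m pendant '[[[0,0,1.5],0],[[0,0,0],0],[[0,0,0],0]]'
python3 -m pendant '[[[0,0,1.5],0],[[0,0,0],0],[[0,0,0],0]]'
python3 -c "
from h import *
go(.5,-.01,.0595,-97.75)"
```

```text
time: 14.78
position: [0.5009, -0.009, 0.0641]
tool_rot: [-0.657, 0.754, -0.0, 0.0]
ft_force: [0.3, 0.7, -3.2]
grip_width: 0.0358
time: 15.15
position: [0.5005, -0.0088, 0.0622]
tool_rot: [-0.657, 0.754, -0.0, 0.0]
ft_force: [0.0, -0.3, -1.2]
grip_width: 0.0354
time: 15.52
position: [0.5004, -0.0089, 0.0605]
tool_rot: [-0.657, 0.754, 0.0, -0.0]
ft_force: [0.4, 0.6, -2.6]
grip_width: 0.0354
t 15.53 yaw -97.82 pos [ 0.5004 -0.0089  0.0605] need tool mm [1.2 0.3 1. ] turn -0.1 F [ 0.4  0.6 -2.6] w 0.0354 q6 1.47
```

```bash
python3 -m pendant '[[[0.7,0,1],0],[[0,0,0],0],[[0,0,0],0]]'
python3 -m pendant '[[[0,0,0.7],0],[[0,0,0],0],[[0,0,0],0]]'
python3 -m pendant '[[[0,0,0.7],0],[[0,0,0],0],[[0,0,0],0]]'
```

```text
time: 15.9
position: [0.5004, -0.0096, 0.0595]
tool_rot: [-0.657, 0.754, -0.0, 0.0]
ft_force: [-0.5, -0.3, -3.2]
grip_width: 0.0358
time: 16.27
position: [0.5004, -0.0096, 0.0595]
tool_rot: [-0.657, 0.754, -0.0, 0.0]
ft_force: [-1.4, -0.0, 6.3]
grip_width: 0.0356
time: 16.65
position: [0.5004, -0.0096, 0.0595]
tool_rot: [-0.657, 0.754, -0.0, 0.0]
ft_force: [-2.4, -0.6, 11.3]
grip_width: 0.0357
```

```bash
python3 -m pendant '[[[0,0,-0.9],0],[[0,0,0],0],[[0,3,0],0],[[0,4,0],0],[[0,4,0],0],[[0,0,0],0],[[0,0,0],0]]'
python3 -m pendant '[[[0,2,0],0],[[0,2,0],0],[[0,0,0],0],[[0,0,0],0]]'
python3 -m pendant '[[[0,2,0],0],[[0,2,0],0],[[0,0,0],0],[[0,0,0],0]]'
```

```text
time: 17.52
position: [0.4907, -0.0085, 0.0595]
tool_rot: [-0.657, 0.754, -0.001, 0.001]
ft_force: [4.1, -1.9, 5.5]
grip_width: 0.0358
time: 18.02
position: [0.4871, -0.0081, 0.0596]
tool_rot: [-0.657, 0.754, -0.002, 0.001]
ft_force: [3.1, -1.8, 6.5]
grip_width: 0.0354
time: 18.52
position: [0.4832, -0.0075, 0.0595]
tool_rot: [-0.657, 0.754, -0.002, 0.001]
ft_force: [3.7, -1.8, 5.4]
grip_width: 0.0353
```

The tool's y axis points away from the stop at this yaw, so I pushed the wrong way. The force stayed at sliding friction, and the back is still about 5 mm clear of the bar. I'm reversing.

```bash
python3 -m pendant '[[[0,-4,-0.3],0],[[0,-6,0],0],[[0,-6,0],0],[[0,-6,0],0],[[0,-4,0],0],[[0,0,0],0],[[0,0,0],0]]'
python3 - <<'E'
from h import *
shot('scene','s5')
j=np.array([.4915,-.00825]); a=-.1352
p=j+np.array([np.cos(a),np.sin(a)])*.025+.0005*np.array([np.sin(a),-np.cos(a)])
go(p[0],p[1],.0595,-97.75)
a=load('s5')['pixels'][165:270,260:380]
cv2.imwrite('pics/m5.png',cv2.resize(a,None,fx=5,fy=5,interpolation=2))
E
```

```text
time: 19.4
position: [0.4855, -0.0077, 0.06]
tool_rot: [-0.659, 0.752, 0.018, -0.015]
ft_force: [-31.2, -8.3, 42.1]
grip_width: 0.0358
t 19.45 yaw -97.57 pos [ 0.4855 -0.0077  0.06  ] need tool mm [  0.4 -31.    0.5] turn 0.2 F [-32.1  -8.2  41.4] w 0.0361 q6 1.47
```

View pics/m5.png

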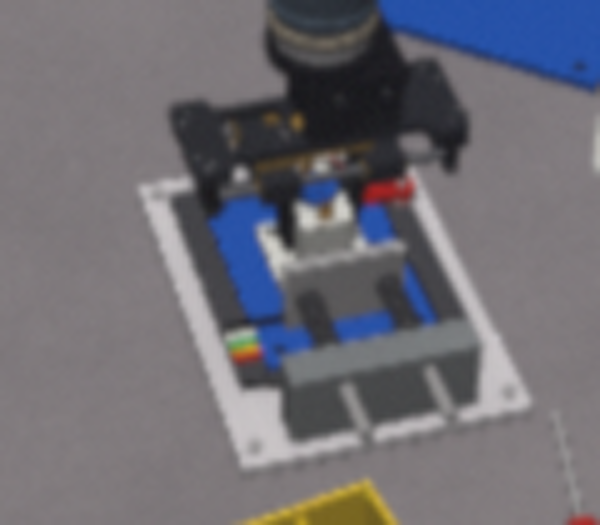

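The crop shows the manifold at about (325,225), still short of the stop (345,250). It jammed on the panel: 32 N back and 42 N up, tool tilted 2–3°. I'll relax the command first, then lift slightly and advance in the air.

```bash
python3 -m pendant '[[[0,12,0],0],[[0,10,0],0],[[0,0,-2],0],[[0,0,-3],0],[[0,0,-3],0],[[0,0,0],0],[[0,0,0],0]]'
python3 -c "
from h import *
go(.5,-.01,.0595,-97.75)
print(robot.get_obs()['tool_rot'])
shot('scene','s6')"
```

```text
time: 20.32
position: [0.4855, -0.0075, 0.0673]
tool_rot: [-0.657, 0.754, 0.0, -0.0]
ft_force: [0.4, 0.0, -4.0]
grip_width: 0.0354
t 20.32 yaw -97.81 pos [ 0.4855 -0.0075  0.0673] need tool mm [  0.5 -14.7   7.8] turn -0.1 F [ 0.4  0.  -4. ] w 0.0354 q6 1.46
[-6.57314765e-01  7.53616143e-01  7.23050208e-05 -5.98891484e-05]
```

```bash
python3 -m pendant '[[[0,-4,0],0],[[0,-4,0],0],[[0,-4,0],0],[[0,0,0],0],[[0,0,0],0]]'
python3 -m pendant '[[[0,-4,0],0],[[0,-3,0],0],[[0,0,0],0],[[0,0,0],0]]'
python3 - <<'E'
from h import *
shot('scene','s7')
j=np.array([.4915,-.00825]); a=-.1352
p=j+np.array([np.cos(a),np.sin(a)])*.025+.0005*np.array([np.sin(a),-np.cos(a)])
go(p[0],p[1],.0595,-97.75)
a=load('s7')['pixels'][180:260,270:370]
cv2.imwrite('pics/m7.png',cv2.resize(a,None,fx=7,fy=7,interpolation=2))
E
```

```text
time: 21.0
position: [0.4972, -0.0091, 0.0673]
tool_rot: [-0.657, 0.754, 0.0, -0.0]
ft_force: [-0.2, -0.6, -2.0]
grip_width: 0.0358
time: 21.5
position: [0.5042, -0.0101, 0.0673]
tool_rot: [-0.657, 0.754, 0.0, -0.0]
ft_force: [0.0, 0.6, -2.2]
grip_width: 0.0353
t 21.55 yaw -97.82 pos [ 0.5041 -0.01    0.0673] need tool mm [  0.4 -12.2   7.8] turn -0.1 F [-0.9  0.4 -2.9] w 0.0356 q6 1.47
```

View pics/m7.png

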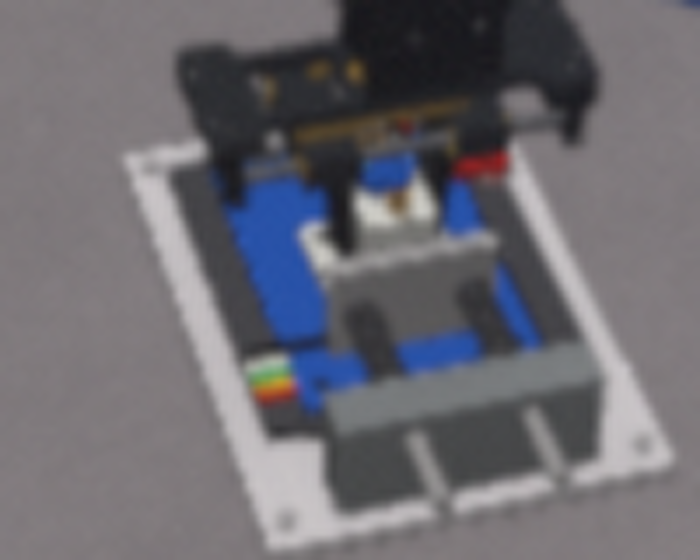

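The crop shows the manifold upright at (395,215), behind the stop and free. I'll travel just above the panel, press the stop, then settle it onto the panel.

```bash
python3 -m pendant '[[[0,-3,3],0],[[0,-3,3],0],[[0,-2,1],0],[[0,0,0],0],[[0,0,0],0]]'
python3 -m pendant '[[[0.2,-2,0],0],[[0,-2,0],0],[[0,0,0],0],[[0,0,0],0]]'
python3 -m pendant '[[[0,-2,0],0],[[0,-2,0],0],[[0,0,0],0],[[0,0,0],0]]'
python3 -m pendant '[[[0,-2,0],0],[[0,-2,0],0],[[0,0,0],0],[[0,0,0],0]]'
```

```text
time: 22.18
position: [0.5122, -0.0112, 0.0603]
tool_rot: [-0.657, 0.754, 0.0, -0.0]
ft_force: [0.0, 0.6, -2.2]
grip_width: 0.0355
time: 22.68
position: [0.5162, -0.0119, 0.0604]
tool_rot: [-0.657, 0.754, 0.0, -0.0]
ft_force: [0.6, 1.1, -2.3]
grip_width: 0.0356
time: 23.18
position: [0.5198, -0.0124, 0.0603]
tool_rot: [-0.657, 0.754, 0.0, -0.0]
ft_force: [-2.4, -0.3, -2.4]
grip_width: 0.0357
time: 23.68
position: [0.5233, -0.0128, 0.0602]
tool_rot: [-0.657, 0.754, 0.001, -0.001]
ft_force: [-3.5, 0.3, -0.3]
grip_width: 0.0357
```

```bash
python3 -m pendant '[[[0,-2,-0.1],0],[[0,-2,-0.1],0],[[0,0,0],0],[[0,0,0],0]]'
python3 -m pendant '[[[0,-2,-0.1],0],[[0,-0.7,0],0],[[0,0,0],0],[[0,0,0],0]]'
python3 - <<'E'
from h import *
F=[]
for i in range(4): shot('scene',f's8'); F.append(robot.get_obs()['ft_force'])
print(np.mean(F,0))
shot('top','t8')
j=np.array([.4915,-.00825]); a=-.1352
p=j+np.array([np.cos(a),np.sin(a)])*.037+.0005*np.array([np.sin(a),-np.cos(a)])
go(p[0],p[1],.0595,-97.75)
a=load('s8')['pixels'][190:260,285:365]; b=load('t8')['pixels'][170:195,315:345]
a=cv2.resize(a,None,fx=6,fy=6,interpolation=2); b=cv2.resize(b,None,fx=10,fy=10,interpolation=2)
b=np.vstack([b,np.zeros((420-250,300,3),np.uint8)])
cv2.imwrite('pics/m8.png',np.hstack([a,b]))
E
```

```text
time: 24.18
position: [0.5263, -0.0132, 0.0603]
tool_rot: [-0.657, 0.754, 0.002, -0.001]
ft_force: [-6.0, 0.3, 1.0]
grip_width: 0.036
time: 24.68
position: [0.528, -0.0135, 0.0604]
tool_rot: [-0.657, 0.754, 0.002, -0.002]
ft_force: [-7.2, 0.1, 2.4]
grip_width: 0.0357
[-7.45254916  0.07934481  1.83773344]
t 24.93 yaw -97.8 pos [ 0.528  -0.0135  0.0603] need tool mm [ 0.2 -0.1  0.8] turn -0.0 F [-6.4  0.1  2.5] w 0.0359 q6 1.47
```

View pics/m8.png

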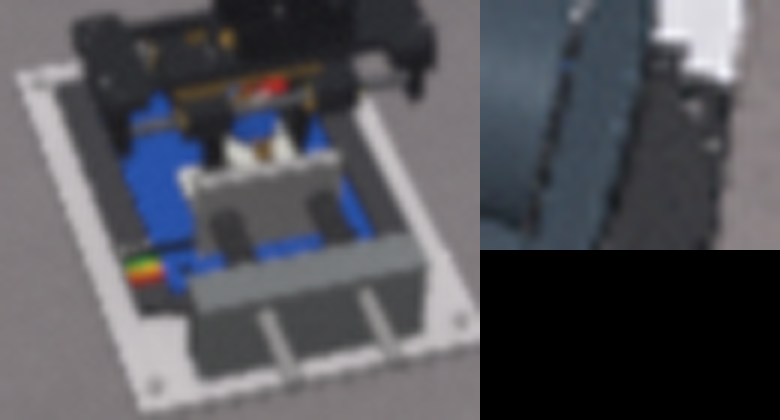

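```bash
python3 -m pendant '[[[0,-1.5,0],0],[[0,-1.3,0],0],[[0,0,0.4],0],[[0,0,0],0],[[0,0,0],0]]'
python3 - <<'E'
from h import *
F=[]
for i in range(6): shot('scene',f's9'); F.append(robot.get_obs()['ft_force'])
print(np.mean(F,0)); o=robot.get_obs(); print(o['tool_rot'],o['moment'])
go(.528,-.0135,.0595,-97.75)
a=load('s9')['pixels'][222:247,298:333]
cv2.imwrite('pics/m9.png',cv2.resize(a,None,fx=18,fy=18,interpolation=2))
j=np.array([.4915,-.00825]); a=-.1352
R=np.array([[np.cos(a),-np.sin(a)],[np.sin(a),np.cos(a)]]); c=load('s9')
o=R.T@(robot.get_obs()['position'][:2]-j); print('tcp in jig',o)
E
```

```text
time: 25.55
position: [0.5299, -0.0136, 0.0599]
tool_rot: [-0.657, 0.754, 0.003, -0.003]
ft_force: [-9.2, 0.6, 3.3]
grip_width: 0.0358
[-8.90091118 -0.42036508  3.23980283]
[-0.65740169  0.75352912  0.00322273 -0.00254901] [5.53227876e-02 1.52221085e+00 5.29470681e-04]
t 25.85 yaw -97.8 pos [ 0.5299 -0.0136  0.0599] need tool mm [0.1 1.9 0.4] turn -0.0 F [-8.1 -0.8  3.3] w 0.0358 q6 1.47
tcp in jig [ 0.03873674 -0.00013953]
```

View pics/m9.png

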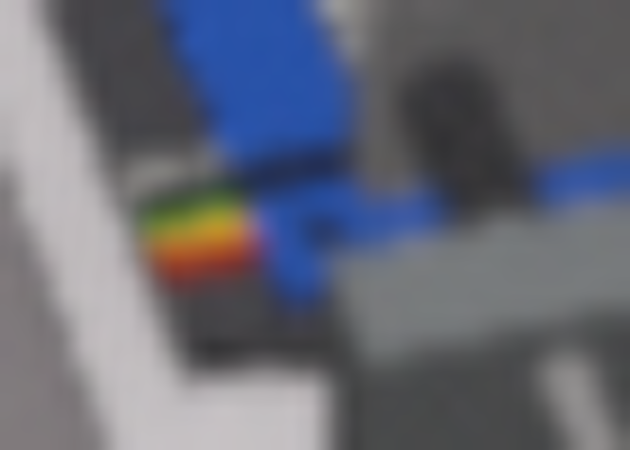

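Run:
```python
from h import *
j=np.array([.4915,-.00825]); a=-.1352
R=np.array([[np.cos(a),-np.sin(a)],[np.sin(a),np.cos(a)]])
for n in('scene0','s7','s9'):
    c=load(n); b=c['pixels'].astype(float)[:,:,0]; r=[]
    for u in (311,312,313,314,315):
        col=b[222:240,u]; w=np.clip(150-col,0,None)
        k=int(np.argmin(col)); 
        sl=slice(max(0,k-2),k+3); ww=np.clip(col[max(0,k-3):k+4].max()-col[sl],0,None)
        v=222+(np.arange(18)[sl]*ww).sum()/ww.sum()
        r.append((u,round(v,2),np.round(1000*(R.T@(at_z(c,u,v,.026)[:2]-j)),1).tolist()))
    print(n,r)
```

```text
scene0 [(311, np.float64(236.27), [91.2, -69.1]), (312, np.float64(238.26), [101.1, -68.5]), (313, np.float64(238.36), [102.5, -65.5]), (314, np.float64(238.52), [104.1, -62.5]), (315, np.float64(238.58), [105.3, -59.4])]
s7 [(311, np.float64(236.27), [91.2, -69.1]), (312, np.float64(238.29), [101.2, -68.5]), (313, np.float64(238.36), [102.5, -65.5]), (314, np.float64(238.53), [104.1, -62.5]), (315, np.float64(238.63), [105.6, -59.5])]
s9 [(311, np.float64(236.44), [92.0, -69.4]), (312, np.float64(238.25), [101.0, -68.5]), (313, np.float64(238.36), [102.4, -65.4]), (314, np.float64(238.53), [104.1, -62.5]), (315, np.float64(238.6), [105.4, -59.4])]
```

Run:
```python
from h import *
j=np.array([.4915,-.00825]); a=-.1352
R=np.array([[np.cos(a),-np.sin(a)],[np.sin(a),np.cos(a)]])
for n in('scene0','s7','s8','s9'):
    c=load(n); b=c['pixels'].astype(float)[:,:,0]
    for u in (312,314,315): 
        col=b[223:236,u]; k=int(np.argmin(col[2:-3]))+2; y=col[k-1:k+2]; s=(y[0]-y[2])/(2*(y[0]-2*y[1]+y[2]))
        print(n,u,col.astype(int).tolist(),np.round(1000*(R.T@(at_z(c,u,223+k+s,.028)[:2]-j)),1))
```

```text
scene0 312 [170, 171, 170, 169, 159, 118, 89, 126, 158, 162, 160, 157, 127] [ 60.4 -56.9]
scene0 314 [170, 172, 170, 168, 152, 102, 94, 146, 167, 170, 165, 151, 156] [ 60.9 -50. ]
scene0 315 [162, 162, 162, 157, 135, 93, 102, 150, 167, 169, 158, 123, 126] [ 60.4 -46.4]
s7 312 [168, 168, 167, 168, 157, 116, 87, 124, 156, 159, 157, 155, 125] [ 60.4 -56.9]
s7 314 [166, 168, 167, 166, 151, 100, 92, 145, 165, 167, 162, 148, 153] [ 60.9 -50. ]
s7 315 [159, 160, 159, 155, 132, 90, 101, 148, 166, 167, 156, 122, 123] [ 60.2 -46.4]
s8 312 [169, 168, 168, 168, 167, 168, 157, 117, 85, 117, 147, 154, 125] [ 70.  -59.6]
s8 314 [166, 167, 167, 168, 167, 166, 151, 101, 93, 145, 159, 148, 152] [ 70.2 -52.7]
s8 315 [156, 159, 165, 166, 167, 163, 137, 92, 101, 149, 154, 122, 123] [ 69.7 -49.1]
s9 312 [168, 167, 168, 168, 168, 168, 164, 136, 91, 96, 139, 155, 125] [ 71.8 -60.2]
s9 314 [166, 168, 167, 168, 167, 167, 158, 115, 87, 123, 150, 147, 153] [ 71.6 -53.1]
s9 315 [155, 160, 165, 167, 167, 166, 154, 105, 88, 137, 150, 120, 124] [ 71.7 -49.7]
```

```bash
python3 -m pendant '[[[0,-0.4,0.4],0],[[0,0,0],0],[[0,0,0],0],[[0,0,0],0]]'
python3 - <<'E'
from h import *
F=[]
for i in range(6): shot('scene',f's10'); F.append(robot.get_obs()['ft_force'])
print(np.mean(F,0)); print(robot.get_obs()['tool_rot'])
go(.528,-.0135,.0595,-97.75)
j=np.array([.4915,-.00825]); a=-.1352
R=np.array([[np.cos(a),-np.sin(a)],[np.sin(a),np.cos(a)]])
c=load('s10'); b=c['pixels'].astype(float)[:,:,0]
for u in (312,314,315): 
    col=b[223:236,u]; k=int(np.argmin(col[2:-3]))+2; y=col[k-1:k+2]; s=(y[0]-y[2])/(2*(y[0]-2*y[1]+y[2]))
    print(u,np.round(1000*(R.T@(at_z(c,u,223+k+s,.028)[:2]-j)),1))
a=c['pixels'][180:260,270:370]
cv2.imwrite('pics/m10.png',cv2.resize(a,None,fx=7,fy=7,interpolation=2))
E
```

```text
time: 26.35
position: [0.5301, -0.0136, 0.0595]
tool_rot: [-0.657, 0.754, 0.003, -0.003]
ft_force: [-7.8, 0.3, 4.3]
grip_width: 0.0356
[-9.16021561 -0.17173204  3.36551418]
[-0.6574068   0.75352395  0.00334299 -0.0026043 ]
t 26.65 yaw -97.79 pos [ 0.5302 -0.0136  0.0595] need tool mm [0.2 2.1 0. ] turn -0.0 F [-9.2 -0.2  3.6] w 0.0354 q6 1.47
312 [ 72.3 -60.3]
314 [ 72.  -53.2]
315 [ 71.9 -49.7]
```

View pics/m10.png

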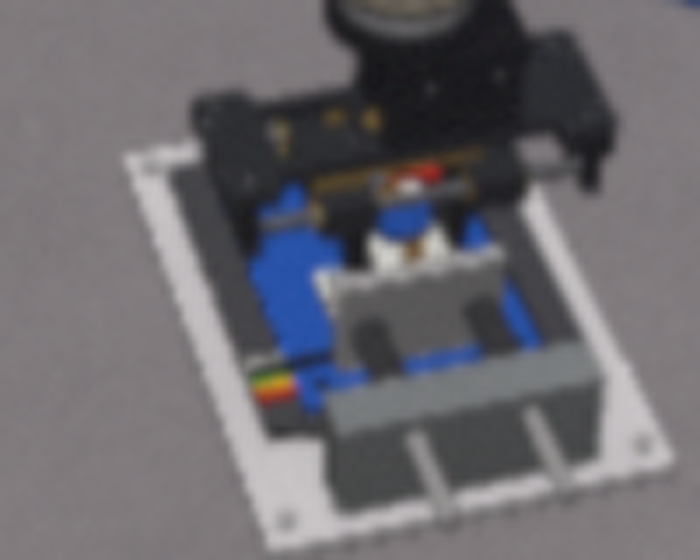

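The crop shows the pointer in the scale's green mark at (275,375) and the manifold against the stop. Stop travel measures 11.5 mm. I'll seat it slightly more firmly on the panel.

```bash
python3 -m pendant '[[[0,0,0.5],0],[[0,0,0],0],[[0,0,0],0],[[0,0,0],0]]'
cat > chk.py <<'E'
from h import *
F=[]
for i in range(6): shot('scene',f's11'); F.append(robot.get_obs()['ft_force'])
print(np.mean(F,0)); print(robot.get_obs()['tool_rot'])
go(.528,-.0135,.0595,-97.75)
j=np.array([.4915,-.00825]); a=-.1352
R=np.array([[np.cos(a),-np.sin(a)],[np.sin(a),np.cos(a)]])
c=load('s11'); b=c['pixels'].astype(float)[:,:,0]
for u in (312,314,315): 
    col=b[223:236,u]; k=int(np.argmin(col[2:-3]))+2; y=col[k-1:k+2]; s=(y[0]-y[2])/(2*(y[0]-2*y[1]+y[2]))
    print(u,np.round(1000*(R.T@(at_z(c,u,223+k+s,.028)[:2]-j)),1))
E
python3 chk.py
```

```text
time: 27.15
position: [0.5302, -0.0136, 0.0593]
tool_rot: [-0.657, 0.754, 0.003, -0.003]
ft_force: [-9.6, 0.4, 6.0]
grip_width: 0.0358
[-9.72059622  0.26998393  5.13333643]
[-0.65741572  0.75351669  0.00327636 -0.00253844]
t 27.45 yaw -97.79 pos [ 0.5302 -0.0136  0.0593] need tool mm [ 0.2  2.2 -0.2] turn -0.0 F [-10.1   0.1   5.4] w 0.0358 q6 1.47
312 [ 72.4 -60.3]
314 [ 72.  -53.2]
315 [ 71.9 -49.7]
```

```bash
python3 -m pendant '[[[0,0,0.5],0],[[0,0,0],0],[[0,0,0],0],[[0,0,0],0]]'; python3 chk.py
```

```text
time: 27.95
position: [0.5302, -0.0136, 0.0593]
tool_rot: [-0.657, 0.754, 0.003, -0.003]
ft_force: [-9.8, -0.4, 9.3]
grip_width: 0.0355
[-10.11010072   0.7293488    9.48620302]
[-0.65742775  0.75350681  0.00317244 -0.0024844 ]
t 28.25 yaw -97.79 pos [ 0.5302 -0.0136  0.0593] need tool mm [ 0.2  2.2 -0.2] turn -0.0 F [-9.8  0.6 10.4] w 0.0357 q6 1.47
312 [ 72.5 -60.4]
314 [ 72.  -53.2]
315 [ 71.9 -49.7]
```

Run:
```python
from h import *
c=load('s3') if 0 else load('s11')
for z in(.045,.0605): print(proj(c,[.4447,.0272,z]))
for n in('s2','s4','s11'):
    p=load(n)['pixels'].astype(int); m=(p[:,:,2]>130)&(p[:,:,1]<70)&(p[:,:,0]<70); ys,xs=np.nonzero(m[190:225,315:350]); print(n,len(xs),xs.min()+315,xs.max()+315,ys.min()+190,ys.max()+190)
a=np.hstack([load(n)['pixels'][185:225,310:360] for n in('s2','s11')])
cv2.imwrite('pics/m11.png',cv2.resize(a,None,fx=7,fy=7,interpolation=2))
```

```text
[326.60479049 199.81291092]
[326.65902003 196.47926398]
s2 28 329 341 201 205
s4 12 336 341 201 203
s11 2 330 331 204 204
```

View pics/m11.png

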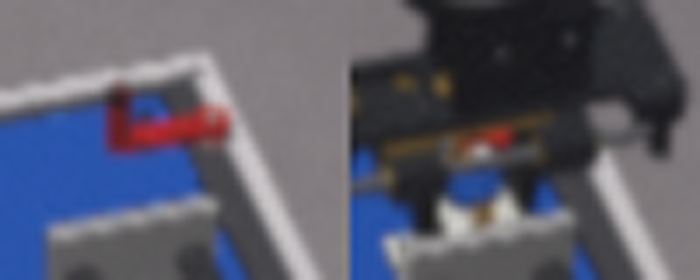

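In the left crop the bar is locked across the panel. In the right crop its red shows through the gripper at the same spot, about (140,140), so the button hasn't moved. Handing in.

```bash
python3 -c "
from rig import order
print(order.hand_in())"
```

```text
the job is handed in; nothing more can be done
None
```

I locked the turnbutton, then stood the blue-cap manifold on the panel and pressed it against the stop. I handed in at about 28 s with the arm still gripping and pushing.

**Last checks**
- **Turnbutton:** I pinched the post and turned it to about 1.58 rad (target 1.57). A later top view showed it across the panel edge. At the end it was mostly hidden by the gripper; the part visible was in the same place.
- **Stop:** travel measured from the pictures is about 11.6 mm, and the push reads about 10 N, which would give about 12 mm. Both are in the green and nowhere near the red. In the enlarged view the pointer seemed nearer the white/green line. I put that down to viewing angle.
- **Centring and squareness:** the gripper is within about 1 mm of the jig's centre line. It is turned to within 0.1° of the jig, with a forward tilt of about 0.5°.
- **Standing on the panel:** it pushes down with about 9–10 N and no longer sinks when lowered.

**What went wrong**
- **Wrong direction:** my first push slid the manifold about 17 mm away from the stop. By my estimate it stayed about 5 mm clear of the turnbutton bar.
- **Jam on the panel:** pushing it forward again made it stick, with about 32 N back and 42 N up at the wrist for under a second. That is far below the 120 N wrist limit. The force went through the gripped manifold and, as far as I could tell, not through the gripper's body. I relaxed the push, lifted it, moved it forward just above the panel and set it down again.

I did not deliberately touch the spare or anything else on the bench, but I took no final picture of the whole bench to confirm it.

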